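# Clamp the whetstone in its quick-set holder

### The arm

A 6-joint arm with a two-finger parallel gripper is mounted at the origin on a cart in front of the work surface, level with it; the furniture and walls round the work are solid. World frame = base frame: x ahead of the robot, y to its left, z up, the work surface at z = 0. Lengths are in m, angles in rad, forces in N, time in s.
With the tool pointing down it reaches from about 0.3 to 0.85 m from the base axis. Payload 5.4 kg.
Tool frame: the origin (TCP) lies at the very end of the fingers, on their centre line; the grasp point (between the pads) lies robot.hold_point_z behind it (robot.hold_point_z is the distance from the TCP to the grasp point, in m); z points along the fingers, y is the line along which they close (so a half turn about z gives the same grasp; the last joint's range is limited). The gripper opens to 85 mm and grips with 20 to 120 N. Pads are 22 mm wide; open, the fingers measure 114 mm over their backs; the gripper's body (76 mm by 85 mm) begins 54 mm behind the grasp point. The pads swing forward as they close: fully open they stand 13 mm farther back than shut.
Start: joints at [-0.21, 0.158, 1.597, -0, 1.386, -0.21], TCP at [0.575, -0, 0.2] pointing down, gripper open.
Joint ranges: [-2.91, 2.91], [-0.94, 2.29], [0.18, 2.7], [-1.29, 4.43], [0.17, 2.64], [-3, 3]. Speed limits (rad/s): [2.57, 2.57, 3.14, 3.14, 3.14, 3.14].

### API

Orientations are given as a unit quaternion [w, x, y, z].
In Python, from cell import robot gives the robot as it stands.
- The arm moves only by the shell command python3 -m creep 'ROWS' [FORCE]. ROWS is JSON, a list of rows, each a list of 3 entries, a list of its own where there are three numbers: the shift along the tool's x, y, z in cm, then the turn about the tool's z in degrees, then the closure, from 0 (fully open) to 1 (shut). A call has 1 to 8 rows; each row is the pose to reach, as a shift and turn from the pose commanded when the call began, along the tool's axes at that moment; what a row does not reach only later rows make up. A row lasts 1/10 s, in which the tool goes at most 50 mm and 8.59 degrees, less where a joint would pass 70% of its speed; a pose out of reach is approached as far as the arm can. A call with a gripper value outside its range is refused whole. The fingers move at their own pace and stop on an object; FORCE is the grip in N (left out, the last holds). Time passes only in rows, so rows that repeat a pose let the fingers close. It gives the time, the measured TCP pose, the force, the opening and the grip force at its end, in the units of the state.
- robot.read_state(): the state, without advancing time (a new reading comes with each control period).
- robot.camera(name): name is "scene" or "side" or "wrist"; returns a dict with "color" (384x512x3 uint8, red, green, blue), "mtx" (3x3 intrinsics, pixels), "k1" (the pictures are not rectified: a ray, as slopes to the right and down, at radius r is drawn at 1 + k1 r^2 times it, then the intrinsics apply), "R" (3x3) and "t" (3): a world point X has camera coordinates R X + t; the wrist camera has in their place "tool_from_camera" (4x4, takes a point from camera to tool coordinates, whose origin is the TCP and whose axes are the flange's). Camera axes: x right, y down, z forward; pixel columns grow to the right and rows downward; lengths in m; the calibration is good to about 2 mm. A picture is of the moment at which its call begins: read the wrist's pose just before it. There is no depth.
- robot.hand_in(): hands the job in; it is judged then, once.
The state is a dict: "clock": time; "q": joint angles; "dq": joint speeds; "tau": joint torques, N m; "tcp_pos": TCP position; "eef_rot": TCP orientation; "contact_force": force on the tool from outside, world axes, zero at the start; "wrist_torque": the same for the moment, N m; "gripper_width": opening from 0.0 (shut) to 1.0 (fully open); "grasp_force": force on a finger pad.
Only numpy, scipy, OpenCV 4.12 (cv2) and the standard library are available. Lean on these libraries where they do the work, as an engineer would, in place of code of your own. Each camera call takes 0.05 s, during which the arm holds its last target. There are 200 camera calls.

### The job

Get the whetstone ready for honing: lay it on the bed of the blue holder, then hold the red release bar up while you slide the jaw along until its sprung pad pushes the stone home against the fixed jaw, and let the bar drop into the nearest notch so that the stone stays firmly clamped between both jaws. Push the pad up to about 20 N, because it springs back a little before it catches, but never beyond 25 N, which would crack the stone, and leave the pliers, the chisel and the oil can where they are.

Things in the scene. Friction and masses are not known exactly. Their poses are not given: they have to be found in the camera images.
- whetstone: Grey rectangular sharpening stone, 45 wide (its x) x 150 long (its y) x 26 thick (grip its sides below 22 mm), about 0.4 kg; brittle. Origin: centre of its underside. It lies on the bench to the left or right of the holder.
- stone_holder: Fixed stone holder, 356 long (its x) x 84 wide (its y); origin under the middle of its base, on the bench. On a blue base plate (8 high) a steel rib 40 wide, its top 22 above the bench, is the bed for the stone. Blue fixed jaw at the +x end, 40 high, 72 wide, rubber face at x = +140. The sliding jaw runs on the rib on the -x side and closes towards +x.
- stone_home (a point): On the bed's centre line, 22 mm above the bench: where the middle of the stone's underside is when the stone lies lengthwise on the bed, home against the fixed jaw (holder x = +65 mm). The stone may be laid down short of it; the pad pushes it home, rubbing on the bed with 2 to 5 N. It overhangs the bed by 2 mm a side.
- rail_rear (a point): Rear end of two notched rails beside the rib, 15 mm above the bench: they lie at the holder's y = +-28.5 mm, from x = -115 to -47 mm. Square notches every 5 mm (3.4 mm slots, 1.6 mm lands), which the release bar's blades drop into. Behind them the base is plain.
- jaw_slide: Aluminium sliding jaw, 70 wide, 45 high, 68 long; axes as the holder's; origin at bench level on the holder's centre line, in the plane of its front (+x) jaw face. The face can stand at the holder's x = -105 to -20 mm and starts at -103 to -83, the blades then being behind the rails. It drags with 1.5 N, plus 2 N per 10 mm/s of speed (grease).
- jaw_face (a point): Middle of the jaw face, 35 mm above the bench. In front of it two brass spring plungers carry a rubber-faced pad, 46 wide, 16 high. They are screwed in to a depth not measured: the free pad's face stands anywhere from 25 to 45 mm in front of this point. The pad gives against a spring: 3 N to start, then 2.5 N per mm, solid after 13 mm.
- release_bar: Red-gripped bar across the sliding jaw on two stems ending in blades. Axes, origin as the jaw slide, rising with the bar (0 down, 14 mm at most). Down in a notch it locks the slide; lifted 7 mm it clears the rails. Spring and weight press it down with 11 to 14 N. Let go on a land it sits 4.5 mm up; the pad's spring pushes the slide back, at most 5 mm, to a notch. If it hangs there, press it down.
- bar_grip (a point): Middle of the release bar's red grip, where to take hold: 14 mm thick, 42 mm free length along the holder's y between the stems, 45 mm behind the jaw face, 70 mm above the bench when down (rising to 84 mm). Below it, nothing stands higher than 46 mm.
- pliers: Pliers with red handles, 63 x 178 x 12, lying flat on the other side of the holder from the stone; origin under their middle. Leave them alone.
- chisel: Bench chisel with a wooden handle, 29 x 223 x 29, lying beyond the holder; origin under its middle. Leave it alone.
- oil_can: Small red oil can with a spout, 63 across, 135 high, standing beyond the holder; origin under its middle. Leave it alone.

How it is judged:
On the way, in this order (a step that is already met when the one before it is completed fails the run):
1. the whetstone lies on the holder's bed between the jaws, let go (z of whetstone in the frame of stone_holder between 0.018 and 0.0255 m and y of whetstone in the frame of stone_holder between -0.008 and 0.008 m and x of whetstone in the frame of stone_holder between 0.03 and 0.068 m and angle between the y axis of whetstone and the x axis of stone_holder, either way round below 0.12 rad and angle between whetstone's own z axis and vertical below 0.06 rad and contact force between the fingers and whetstone below 0.05 N), for 0.2 s.
2. with the release bar held up (5 mm or more), the sliding jaw's pad pushes the stone with more than 8 N (z of bar_grip in the frame of jaw_slide above 0.075 m and contact force between jaw_slide and whetstone above 8 N), for 0.1 s.
At the end, for the whole second after the job is handed in: The stone lies flat on the bed, within 8 mm of its centre line, aligned with it within 0.04 rad, home against the fixed jaw (within 2.5 mm); the release bar is down in a notch (within 2 mm); the sliding jaw's pad presses the stone with more than 6 N; all is at rest (z of whetstone in the frame of stone_holder between 0.018 and 0.0255 m and y of whetstone in the frame of stone_holder between -0.008 and 0.008 m and x of whetstone in the frame of stone_holder between 0.0625 and 0.0675 m and angle between the y axis of whetstone and the x axis of stone_holder, either way round below 0.04 rad and angle between whetstone's own z axis and vertical below 0.04 rad and z of bar_grip in the frame of jaw_slide below 0.072 m and contact force between jaw_slide and whetstone above 6 N and linear speed of each of whetstone, jaw_slide below 0.01 m/s); the robot touches nothing.
It fails at once if the sliding jaw presses the stone with more than 25 N (contact force between jaw_slide and whetstone above 25 N).
It fails at once if the pliers, the chisel or the oil can are moved by more than 30 mm (distance of any of pliers, chisel, oil_can from where it was at the start of the episode above 0.03 m).
It also fails if it takes over 64 s, if anything falls off the work surface, if the arm or the gripper's body presses on something with over 40 N, if the wrist force passes 120 N, or if a joint passes its speed limit or range.

## Working session

There is one attempt and no reset: what is moved stays moved. The work goes in short steps, Python scripts to look and compute and a shell command to move; the robot and the scene stay as the last step left them, time stands still between calls to the robot, and variables do not carry over. Pictures are saved under pics/ and viewed, at most 10 in all, crops included, and the job is handed in when it is done.

```bash
ls; mkdir -p pics
cat > h.py <<'E'
import numpy as np, cv2, json
from cell import robot
from scipy.spatial.transform import Rotation as Ro
def grab(n,f=None):
    s=robot.read_state(); c=robot.camera(n)
    if n=="wrist":
        w,x,y,z=s["eef_rot"]; T=np.eye(4); T[:3,:3]=Ro.from_quat([x,y,z,w]).as_matrix(); T[:3,3]=s["tcp_pos"]
        C=T@np.array(c["tool_from_camera"]); R=C[:3,:3].T; t=-R@C[:3,3]
    else: R=np.array(c["R"]); t=np.array(c["t"])
    cam=dict(mtx=np.array(c["mtx"]).tolist(),k1=float(c["k1"]),R=R.tolist(),t=t.tolist())
    if f:
        cv2.imwrite(f"pics/{f}.png",cv2.cvtColor(np.asarray(c["color"]),cv2.COLOR_RGB2BGR)); json.dump(cam,open(f"pics/{f}.json","w"))
    return cam
def load(f): return json.load(open(f"pics/{f}.json"))
def ray(c,px):
    M=np.array(c["mtx"]);p=np.linalg.solve(M,[px[0],px[1],1])[:2];u=p.copy()
    for _ in range(20): u=p/(1+c["k1"]*(u@u))
    R=np.array(c["R"]); return -R.T@np.array(c["t"]), R.T@np.array([u[0],u[1],1])
def atz(c,px,z):
    o,d=ray(c,px); return o+d*(z-o[2])/d[2]
def tri(*obs):
    A=np.zeros((3,3));b=np.zeros(3)
    for c,px in obs:
        o,d=ray(c,px);d=d/np.linalg.norm(d);P=np.eye(3)-np.outer(d,d);A+=P;b+=P@o
    X=np.linalg.solve(A,b); return X
def proj(c,X):
    p=np.array(c["R"])@np.array(X)+np.array(c["t"]);u=p[:2]/p[2];u=u*(1+c["k1"]*(u@u));M=np.array(c["mtx"]);return (M@[u[0],u[1],1])[:2]
E
python3 - <<'E'
from h import *
print(robot.read_state(), robot.hold_point_z)
for n in("scene","side","wrist"): c=grab(n,n+"0"); print(n,c["mtx"],-np.array(c["R"]).T@np.array(c["t"]))
a=[cv2.imread(f"pics/{n}0.png") for n in("scene","side")]
cv2.imwrite("pics/both.png",cv2.resize(np.vstack(a),None,fx=.78,fy=.78))
E
```

```text
pics
{'clock': 0.0, 'q': array([-2.10105261e-01,  1.59062985e-01,  1.59827077e+00, -2.47159934e-05,
        1.38621679e+00, -2.10113012e-01]), 'dq': array([ 0.0004566 ,  0.00041233, -0.00124074,  0.00167588,  0.00141843,
        0.00190577]), 'tau': array([ 1.96016467e-04, -3.96006632e+01, -3.31426942e+01, -2.07608541e-04,
        8.36965773e-03, -3.09808388e-05]), 'tcp_pos': array([5.74317125e-01, 1.13101536e-04, 1.99389846e-01]), 'eef_rot': array([-8.14760478e-04,  7.07102090e-01,  7.07110795e-01, -5.42812279e-04]), 'contact_force': array([-0.31199123, -0.5918118 , -0.15415227]), 'wrist_torque': array([-0.00807719, -0.00191114, -0.01125079]), 'grasp_force': 0.0, 'gripper_width': 0.999726683676281} 0.0187
scene [[450.6794203356514, 0.0, 261.3429273285142], [0.0, 450.6794203356514, 197.52171343038603], [0.0, 0.0, 1.0]] [ 0.0049893  -0.74653848  1.03796882]
side [[394.5047314138182, 0.0, 254.45022789007615], [0.0, 394.5047314138182, 194.6984954706331], [0.0, 0.0, 1.0]] [ 0.45751832 -1.04740668  0.53379327]
wrist [[340.3921412986602, 0.0, 255.8168033913442], [0.0, 340.3921412986602, 189.5213012455829], [0.0, 0.0, 1.0]] [0.57498142 0.07768738 0.37229503]
```

View pics/scene0.png

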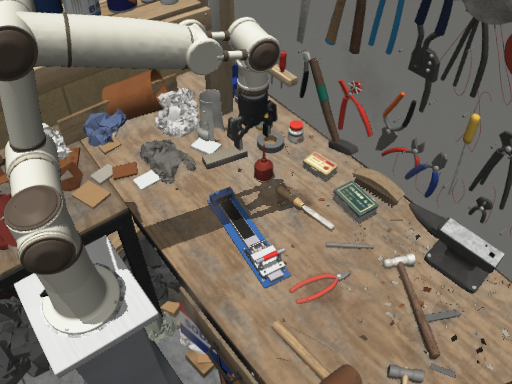

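View pics/side0.png

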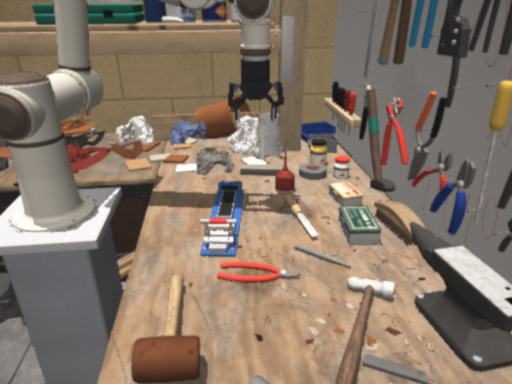

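The scene view shows the grey stone at about (225,158) and the holder from (213,195) to (275,280). The red bar is at (270,256) and the oil can at (263,165). The side view shows the stone at (258,171), the holder from (230,185) to (221,252), and the red bar at (214,221).

Run:
```python
from h import *
s,d=load("scene0"),load("side0")
for n,a,z in(("stone",(225,158),.026),("stoneL",(205,164),.026),("stoneR",(245,153),.026),("hfar",(222,190),.03),("hnear",(275,280),.01),("bar",(270,256),.07),("can",(263,175),.0),("chis",(305,205),.01),("pl",(320,287),.01)): print(n,atz(s,a,z).round(3))
for n,a,z in(("stone",(262,171),.026),("hfar",(231,184),.03),("hnear",(221,252),.01),("bar",(214,221),.07)): print(n,atz(d,a,z).round(3))
w=cv2.imread("pics/wrist0.png")
def cr(i,x0,x1,y0,y1,f): return cv2.resize(i[y0:y1,x0:x1],None,fx=f,fy=f,interpolation=cv2.INTER_CUBIC)
a=cv2.imread("pics/scene0.png");
cv2.imwrite("pics/w0.png",np.hstack([cv2.resize(w,(480,360)),cv2.resize(cr(a,190,310,130,290,1),None,fx=2.25,fy=2.25,interpolation=2)]))
```

```text
stone [0.606 0.196 0.026]
stoneL [0.537 0.212 0.026]
stoneR [0.674 0.176 0.026]
hfar [0.513 0.077 0.03 ]
hnear [ 0.446 -0.266  0.01 ]
bar [ 0.457 -0.228  0.07 ]
can [0.674 0.076 0.   ]
chis [ 0.689 -0.113  0.01 ]
pl [ 0.527 -0.356  0.01 ]
stone [0.614 0.166 0.026]
hfar [0.505 0.065 0.03 ]
hnear [ 0.461 -0.273  0.01 ]
bar [ 0.449 -0.23   0.07 ]
```

View pics/w0.png

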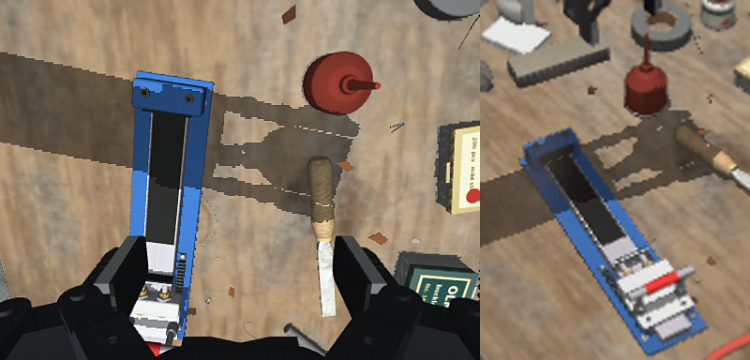

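The wrist view shows the fixed jaw at about (187,101) in full-image pixels, and the bed running down to the sliding jaw at (165,320). I'll go over the stone and turn 90°.

```bash
python3 -m creep '[[[4,-1,0],8,0],[[8,-2,0],16,0],[[12,-3,0],25,0],[[15,-4,0],33,0],[[18,-4.5,0],42,0],[[18,-4.5,0],50,0],[[18,-4.5,0],59,0],[[18,-4.5,0],67,0]]'
python3 -m creep '[[[0,0,0],8,0],[[0,0,0],16,0],[[0,0,0],23,0],[[0,0,0],23,0],[[0,0,0],23,0]]'
python3 - <<'E'
from h import *
grab("wrist","w1"); print(robot.read_state()["q"].round(2))
E
```

```text
clock: 0.95
tcp_pos: [0.5296, 0.1804, 0.2]
eef_rot: [-0.0, 0.98, 0.197, -0.0]
contact_force: [-0.7, -0.0, -0.5]
gripper_width: 1.0
grasp_force: 0.0
clock: 1.45
tcp_pos: [0.5298, 0.18, 0.2001]
eef_rot: [0.0, 1.0, 0.001, -0.0]
contact_force: [0.1, 0.2, -0.2]
gripper_width: 1.0
grasp_force: 0.0
[0.11 0.12 1.64 0.   1.38 1.68]
```

View pics/w1.png

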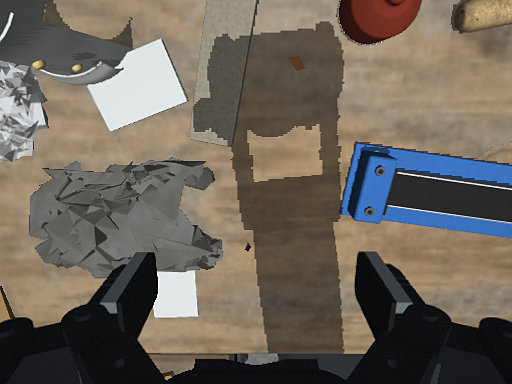

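The stone's near end is at (191–236, 137–147), and it runs off the top at (205–258, 0). The holder's fixed jaw is at (370,180). I'll move forward 7 cm for a second view.

```bash
python3 -m creep '[[[4,0,0],0,0],[[7,0,0],0,0],[[7,0,0],0,0],[[7,0,0],0,0]]'
python3 - <<'E'
from h import *
c=load("w1")
for p in((191,137),(236,147),(195,131),(258,5),(207,5)): print(p,atz(c,p,.026).round(4),atz(c,p,0).round(4))
grab("wrist","w2")
E
```

```text
clock: 1.9
tcp_pos: [0.5999, 0.1799, 0.1998]
eef_rot: [0.0, 1.0, 0.001, -0.001]
contact_force: [-0.1, -0.1, 0.0]
gripper_width: 0.999
grasp_force: 0.0
(191, 137) [0.5536 0.2465 0.026 ] [0.5495 0.2515 0.    ]
(236, 147) [0.5434 0.2009 0.026 ] [0.5386 0.2024 0.    ]
(195, 131) [0.5597 0.2421 0.026 ] [0.5561 0.2468 0.    ]
(258, 5) [0.6736 0.1788 0.026 ] [0.6785 0.1787 0.    ]
(207, 5) [0.6734 0.2252 0.026 ] [0.6784 0.2286 0.    ]
```

View pics/w2.png

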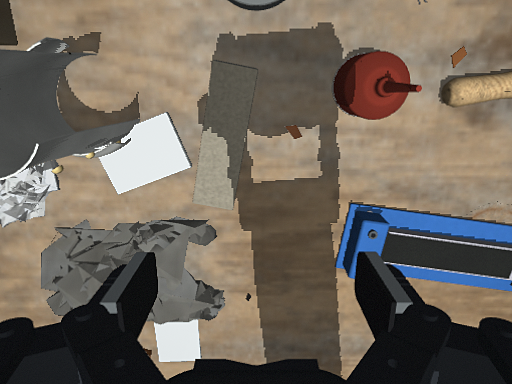

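The whole stone is in view, with corners at about (213,61), (257,70), (234,209) and (193,202). The can is at (370,85) and the fixed jaw at (365,240).

Run:
```python
from h import *
a,b=load("w1"),load("w2")
def fit(f,box,shift=0):
    # segment stone by line fits: print subpixel edges via Canny in box
    pass
for p,q in(((191,137),(193,202)),((236,147),(234,209))): print(tri((a,p),(b,q)).round(4))
P=np.array([atz(b,p,.026) for p in((213,61),(257,70),(234,209),(193,202))]); print(P.round(4))
print("sides",[np.linalg.norm(P[i]-P[(i+1)%4]).round(4) for i in range(4)], P.mean(0).round(4))
ax=(P[0]+P[1]-P[2]-P[3])[:2]; print("axis deg",np.degrees(np.arctan2(ax[1],ax[0])))
i=cv2.imread("pics/w2.png")[45:225,180:275]; j=cv2.imread("pics/w1.png")[90:165,180:275]
cv2.imwrite("pics/c1.png",np.hstack([cv2.resize(i,None,fx=3.3,fy=3.3,interpolation=2),np.vstack([cv2.resize(j,None,fx=4,fy=4,interpolation=2),np.zeros((294,380,3),np.uint8)])]))
```

```text
[0.5536 0.2473 0.0265]
[0.5418 0.2031 0.0167]
[[0.696  0.2212 0.026 ]
 [0.688  0.1793 0.026 ]
 [0.5454 0.2041 0.026 ]
 [0.5534 0.2482 0.026 ]]
sides [np.float64(0.0427), np.float64(0.1447), np.float64(0.0449), np.float64(0.1451)] [0.6207 0.2132 0.026 ]
axis deg -10.289795379899646
```

View pics/c1.png

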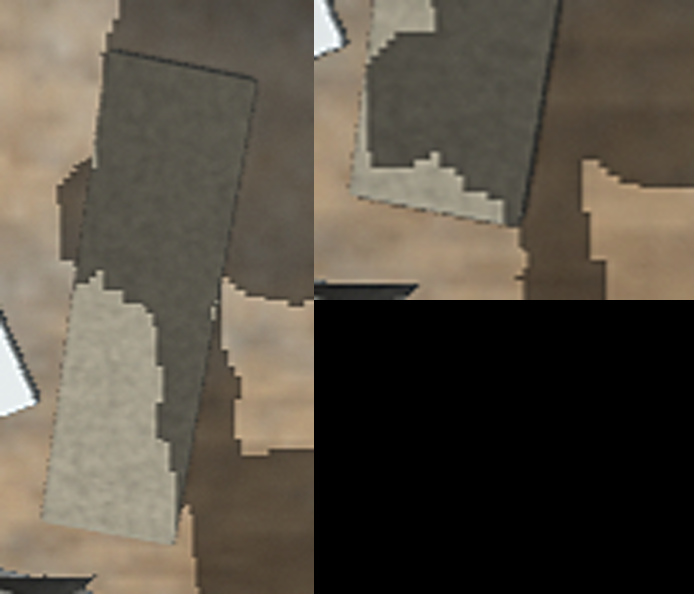

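Refined corners in w2 are (212.4,59.8), (257.6,68.9), (233,209.5) and (193,202). The stone's centre is about (0.621, 0.213) and its axis is −10°, so I'll go down over it.

```bash
python3 -m creep '[[[1,-1.6,4],5,0.2],[[2.1,-3.3,8],10,0.25],[[2.1,-3.3,12],10,0.25],[[2.1,-3.3,14],10,0.25],[[2.1,-3.3,14],10,0.25],[[2.1,-3.3,14],10,0.25]]' 40
python3 - <<'E'
from h import *
c=grab("wrist","w3")
s=robot.read_state()
a,b=load("w1"),load("w2")
for p,q in(((190.3,138),(193,202)),((231.3,146),(233,209.5))): print(tri((a,p),(b,q)).round(4))
P=np.array([atz(b,p,.025) for p in((212.4,59.8),(257.6,68.9),(233,209.5),(193,202))])
im=cv2.imread("pics/w3.png")
for p in P: 
    u=proj(c,p); print(u.round(1))
    if (abs(u)<2000).all(): cv2.circle(im,(int(u[0]),int(u[1])),3,(0,0,255),1)
cv2.imwrite("pics/w3b.png",im)
E
```

```text
clock: 2.55
tcp_pos: [0.6209, 0.2132, 0.0615]
eef_rot: [-0.0, 0.996, -0.087, 0.0]
contact_force: [-0.7, 0.1, 0.6]
gripper_width: 0.75
grasp_force: 0.0
[0.5518 0.2487 0.0214]
[0.5442 0.2055 0.0244]
[219.7  88.9]
[294.2  89.8]
[285.8 302.7]
[224.6 301.4]
```

View pics/w3b.png

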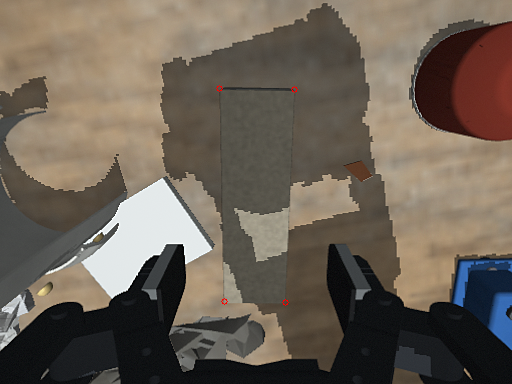

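The projected corners match the stone, which sits centred between the fingers (columns 221–294). I'll go down and grip.

```bash
python3 -m creep '[[[0,0,3],0,0.25],[[0,0,5],0,0.25],[[0,0,5.7],0,0.25],[[0,0,5.7],0,0.25],[[0,0,5.7],0,0.25]]'
python3 -m creep '[[[0,0,0],0,0.7],[[0,0,0],0,0.7],[[0,0,0],0,0.7],[[0,0,0],0,0.7],[[0,0,0],0,0.7],[[0,0,0],0,0.7],[[0,0,0],0,0.7]]' 50
```

```text
clock: 3.1
tcp_pos: [0.6226, 0.2132, 0.0056]
eef_rot: [-0.0, 0.996, -0.087, 0.002]
contact_force: [-0.2, 0.5, -0.4]
gripper_width: 0.747
grasp_force: 0.0
clock: 3.8
tcp_pos: [0.6209, 0.213, 0.0033]
eef_rot: [0.0, 0.996, -0.087, -0.0]
contact_force: [0.1, -0.8, -0.1]
gripper_width: 0.301
grasp_force: 0.0
```

```bash
python3 -m creep '[[[0,0,0],0,1],[[0,0,0],0,1],[[0,0,0],0,1],[[0,0,0],0,1],[[0,0,0],0,1]]' 50
python3 -c "
from h import *
grab('wrist','w4')"
```

```text
clock: 4.3
tcp_pos: [0.621, 0.213, 0.0034]
eef_rot: [-0.0, 0.996, -0.087, -0.0]
contact_force: [0.6, -0.3, -0.8]
gripper_width: 0.0
grasp_force: 0.0
```

View pics/w4.png

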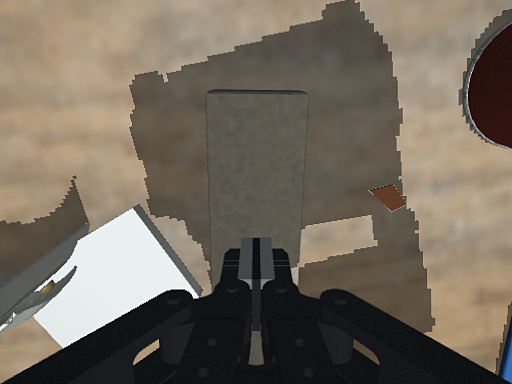

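Run:
```python
from h import *
c=load("w4"); s=robot.read_state(); p=s["tcp_pos"]; print(s["tcp_pos"],s["eef_rot"])
for dz in(0,.0187,.03,.045): print(dz,proj(c,p+[0,0,dz]).round(1))
print(np.array(robot.camera("wrist")["tool_from_camera"]).round(4))
# stone far edge width in w4
for a,b in(((206,92),(308,94)),):
  for z in(.026,.01,0): print(z,np.linalg.norm(atz(c,a,z)-atz(c,b,z)),atz(c,a,z).round(4))
for f,a,b in(("w3",(219.7,88.9),(294.2,89.8)),("w4",(206,92),(308,94))):
  print(f)
print(tri((load("w3"),(220.5,88)),(c,(206,91)),(load("w2"),(212.4,59.8))),tri((load("w3"),(294,89)),(c,(308,93)),(load("w2"),(257.6,68.9))))
grab("side","s2")
i=cv2.imread("pics/side0.png"); j=cv2.imread("pics/s2.png")
cv2.imwrite("pics/s2c.png",np.hstack([cv2.resize(k[100:230,200:330],None,fx=3,fy=3,interpolation=2) for k in(i,j)]))
```

```text
[0.62100193 0.21299016 0.0034211 ] [-2.35476091e-05  9.96193361e-01 -8.71710187e-02  2.00154776e-05]
0 [256.6 229.1]
0.0187 [256.7 244.5]
0.03 [256.7 255.6]
0.045 [256.8 272.7]
[[-3.000e-04 -9.534e-01 -3.018e-01  7.770e-02]
 [ 1.000e+00 -0.000e+00 -9.000e-04 -3.000e-04]
 [ 9.000e-04 -3.018e-01  9.534e-01 -1.728e-01]
 [ 0.000e+00  0.000e+00  0.000e+00  1.000e+00]]
0.026 0.04326345434201373 [0.6971 0.2214 0.026 ]
0.01 0.047872766191443955 [0.697  0.2237 0.01  ]
0 0.050753586097337836 [0.697  0.2252 0.    ]
w3
w4
[0.69744158 0.22206037 0.02078254] [0.68916649 0.17868084 0.02398028]
```

View pics/s2c.png

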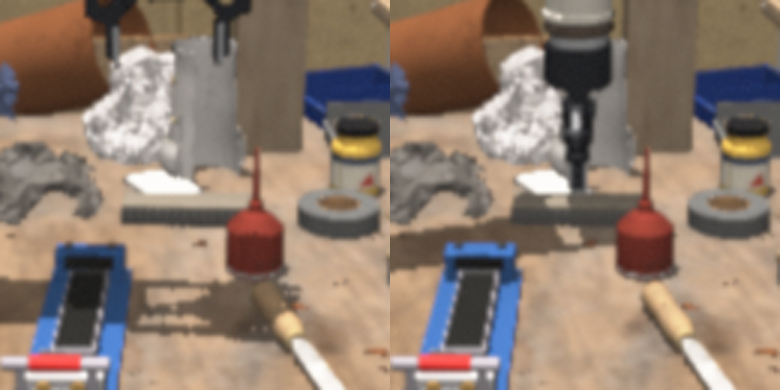

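Run:
```python
from h import *
c=load("s2"); p=np.array([.621,.213,.0034])
for dz in(0,.0226,.035,.05): print(dz,proj(c,p+[0,0,dz]).round(1))
# stone projections predicted, top corners
for q in((.697,.2215),(.6885,.179),(.545,.205),(.553,.249)): print(q,[proj(c,[*q,z]).round(1) for z in(0,.026)])
```

```text
0 [262.2 171.7]
0.0226 [262.2 165.7]
0.035 [262.2 162.3]
0.05 [262.2 158.2]
(0.697, 0.2215) [array([283.2, 170.6]), array([283.4, 163.7])]
(0.6885, 0.179) [array([283. , 175.5]), array([283.2, 168.4])]
(0.545, 0.205) [array([240.6, 174.6]), array([240.4, 167.6])]
(0.553, 0.249) [array([241.9, 169.7]), array([241.7, 162.9])]
```

The side view shows the shut fingertips ending at the stone's top edge, at about (262,164). That fits a tip near z ≈ 0.03, although the TCP reads 0.003. I'll lift and find the fingertip's real place in the wrist picture numerically.

```bash
python3 -m creep '[[[0,0,-2.5],0,1],[[0,0,-5],0,1],[[0,0,-5],0,1],[[0,0,-5],0,1]]'
python3 - <<'E'
from h import *
c=grab("wrist","w5"); g=grab("side","s3")
a=cv2.imread("pics/w4.png",0).astype(int);b=cv2.imread("pics/w5.png",0).astype(int)
for k in range(222,262,2): print(k,a[k,240:276:4],b[k,240:276:4])
p=robot.read_state()["tcp_pos"]; print(p)
for fx in(0,.011):
  for dz in(-.01,0,.01,.02,.03): print(fx,dz,proj(c,p+np.array([fx,0,dz])).round(1))
s=cv2.imread("pics/s3.png",0).astype(int); u=proj(g,p); print(u)
for k in range(140,172): print(k,s[k,256:269])
E
```

```text
clock: 4.85
tcp_pos: [0.6215, 0.2131, 0.0539]
eef_rot: [-0.0, 0.996, -0.087, 0.001]
contact_force: [-0.7, -1.0, 0.0]
gripper_width: -0.004
grasp_force: 0.0
222 [87 84 84 87 88 84 89 86 86] [153 152 151 156 158 158 157 156 157]
224 [89 86 83 88 87 86 88 87 86] [157 154 154 157 156 159 149 151 155]
226 [88 87 85 89 90 86 88 85 88] [157 151 161 159 160 156 144 147 151]
228 [83 83 87 92 91 89 90 87 88] [159 154 158 156 158 152 145 150 157]
230 [80 82 89 90 90 90 90 89 89] [139 160 155 157 157 152 150 152 152]
232 [82 81 85 86 89 89 91 89 92] [141 163 150 158 155 161 154 155 148]
234 [88 86 86 88 90 91 87 89 92] [ 70 156 153 154 154 160 158 158 150]
236 [85 88 88 92 95 93 90 89 89] [ 74 154 157 159 159 169 162 157 146]
238 [86 63 63 49  8 60 63 65 89] [ 82  54  55  42  11  49  55  56 156]
240 [83 69 71 47 15 63 69 69 92] [ 85  67  65  42  16  61  66  66 162]
242 [84 69 69 49 13 66 70 70 89] [ 80  66  67  44  13  62  67  66 151]
244 [86 70 70 45 16 65 69 67 90] [ 78  67  65  46  13  60  66  67 144]
246 [83 69 70 47 16 65 68 69 88] [ 77  66  64  43  16  63  65  64 155]
248 [70 70 70 48 15 6
[... 1829 characters left out ...]
7 181 154 132 152 169 175 176]
160 [251 249 246 248 245 242 234 198 151 140 161 170 170]
161 [252 252 251 251 251 251 249 241 217 172 157 157 158]
162 [252 252 252 252 252 252 251 250 246 226 169 131 130]
163 [247 247 247 247 247 247 247 247 244 229 179 133 129]
164 [196 199 202 202 199 195 192 192 188 169 140 112 110]
165 [141 160 168 168 158 127 114 112 110 106  98  93  93]
166 [163 173 176 176 162 118  92  93  92  92  91  90  91]
167 [175 175 176 176 164 126  99  94  94  94  92  92  95]
168 [158 156 156 157 152 133 105  94  94  95  95  95  94]
169 [114 113 114 114 113 109  90  83  84  83  84  84  84]
170 [82 81 83 82 84 82 76 74 73 75 73 73 74]
171 [71 71 74 72 71 75 71 69 68 69 69 70 69]
```

The pictures agree that the fingertips end about 32 mm short of the reported TCP, which is why they shut above the stone. I'll reopen and go lower, watching the force.

```bash
python3 -m creep '[[[0,0,0],0,0.25],[[0,0,0],0,0.25],[[0,0,0],0,0.25],[[0,0,0],0,0.25],[[0,0,0],0,0.25],[[0,0,0],0,0.25]]'
python3 -m creep '[[[0,0,3],0,0.25],[[0,0,5],0,0.25],[[0,0,6.5],0,0.25],[[0,0,7],0,0.25],[[0,0,7],0,0.25]]'
```

```text
clock: 5.55
tcp_pos: [0.621, 0.213, 0.0534]
eef_rot: [0.0, 0.996, -0.087, 0.0]
contact_force: [0.5, 0.5, 0.0]
gripper_width: 0.75
grasp_force: 0.0
clock: 6.05
tcp_pos: [0.6206, 0.2129, -0.0171]
eef_rot: [0.0, 0.996, -0.087, -0.001]
contact_force: [0.4, 0.0, 0.4]
gripper_width: 0.752
grasp_force: 0.0
```

```bash
python3 -m creep '[[[0,0,0.6],0,0.25],[[0,0,1.2],0,0.25],[[0,0,1.2],0,0.25]]'
python3 -m creep '[[[0,0,0],0,0.8],[[0,0,0],0,0.8],[[0,0,0],0,0.8],[[0,0,0],0,0.8],[[0,0,0],0,0.8],[[0,0,0],0,0.8]]' 50
```

```text
clock: 6.35
tcp_pos: [0.6206, 0.2129, -0.0292]
eef_rot: [0.0, 0.996, -0.087, -0.0]
contact_force: [-0.7, 0.5, 0.2]
gripper_width: 0.752
grasp_force: 0.0
clock: 6.95
tcp_pos: [0.6215, 0.2131, -0.028]
eef_rot: [-0.0, 0.996, -0.087, 0.001]
contact_force: [0.7, 1.1, 3.6]
gripper_width: 0.512
grasp_force: 54.4
```

The stone is gripped: the opening reads 0.51 and the pads 54 N. Next I'll fit the holder's pose from its blue silhouette in the stored pictures, and find the red grip.

```bash
cat > hold.py <<'E'
from h import *
from scipy.optimize import minimize
def hullmask(p,sh): 
    m=np.zeros(sh,np.uint8); cv2.fillConvexPoly(m,cv2.convexHull((np.array(p)*16).round().astype(np.int32)),1,shift=4); return m
# windows x0,x1,y0,y1 valid for each image
W=dict(scene0=(195,300,175,295),side0=(195,250,175,260),w0=(120,240,60,245),w1=(330,512,120,250),w2=(330,512,190,250))
box=lambda a,b,w,h0,h1:[(x,y,z) for x in(a,b) for y in(-w/2,w/2) for z in(h0,h1)]
pts=np.array(box(-.178,.178,.084,0,.008)+box(.14,.172,.072,0,.04))
D={}
for n,(x0,x1,y0,y1) in W.items():
    i=cv2.cvtColor(cv2.imread(f"pics/{n}.png"),cv2.COLOR_BGR2HSV)
    m=cv2.inRange(i,(98,120,40),(122,255,255)); k=np.zeros_like(m);k[y0:y1,x0:x1]=m[y0:y1,x0:x1]
    nn,lab,st,_=cv2.connectedComponentsWithStats(k); keep=[j for j in range(1,nn) if st[j,4]>25]
    k=np.isin(lab,keep); ys,xs=np.nonzero(k)
    D[n]=(load(n),np.c_[xs,ys],hullmask(np.c_[xs,ys],m.shape))
def score(v,per=False):
    R=np.array([[np.cos(v[2]),-np.sin(v[2])],[np.sin(v[2]),np.cos(v[2])]])
    X=np.c_[pts[:,:2]@R.T+v[:2],pts[:,2]]; s=[]
    for n,(c,_,h) in D.items():
        x0,x1,y0,y1=W[n]; g=hullmask([proj(c,x) for x in X],h.shape); w=np.zeros_like(g);w[y0:y1,x0:x1]=1
        g=g*w; s.append(((g!=h).sum())/h.sum())
    return s if per else np.mean(s)
if __name__=="__main__":
    for w in(None,("scene0","side0"),("w0","w1","w2")):
        full=dict(D)
        if w:
            for n in list(D):
                if n not in w: del D[n]
        r=minimize(score,[.487,-.1,1.45],method="Nelder-Mead",options=dict(initial_simplex=[[.487,-.1,1.45],[.497,-.1,1.45],[.487,-.09,1.45],[.487,-.1,1.38]],xatol=1e-4,fatol=1e-5))
        print(w,r.x.round(4),np.degrees(r.x[2]).round(2),r.fun,np.round(score(r.x,1),3)); D.update(full)
    obs=[]
    for n,(x0,x1,y0,y1) in dict(scene0=(250,295,240,270),side0=(195,235,210,230)).items():
        i=cv2.cvtColor(cv2.imread(f"pics/{n}.png"),cv2.COLOR_BGR2HSV)
        m=cv2.inRange(i,(0,140,80),(8,255,255))|cv2.inRange(i,(172,140,80),(180,255,255)); ys,xs=np.nonzero(m[y0:y1,x0:x1])
        obs.append((load(n),(xs.mean()+x0,ys.mean()+y0))); print(n,len(xs),obs[-1][1],np.ptp(xs),np.ptp(ys))
    print("grip",tri(*obs).round(4))
E
python3 hold.py
```

```text
Traceback (most recent call last):
  File "hold.py", line 15, in <module>
    D[n]=(load(n),np.c_[xs,ys],hullmask(np.c_[xs,ys],m.shape))
          ~~~~^^^
  File "h.py", line 14, in load
    def load(f): return json.load(open(f"pics/{f}.json"))
                                  ~~~~^^^^^^^^^^^^^^^^^^
FileNotFoundError: [Errno 2] No such file or directory: 'pics/w0.json'
```

```bash
sed -i 's/w0=(120/wrist0=(120/; s/"w0",/"wrist0",/' hold.py; python3 hold.py
```

```text
None [ 0.4767 -0.0979  1.4202] 81.37 0.11744778955007033 [0.246 0.15  0.044 0.054 0.093]
('scene0', 'side0') [ 0.4771 -0.0935  1.4324] 82.07 0.17974876530868347 [0.239 0.121]
('wrist0', 'w1', 'w2') [ 0.4769 -0.0992  1.4233] 81.55 0.0602824030028817 [0.047 0.045 0.089]
scene0 61 (np.float64(270.60655737704917), np.float64(254.91803278688525)) 13 8
side0 73 (np.float64(217.43835616438355), np.float64(220.1917808219178)) 15 4
grip [ 0.458  -0.2282  0.0714]
```

The wrist fit puts the holder at (0.477, −0.099), yaw 81.5°. The red grip is at (0.458, −0.228, 0.071), which is on the holder's axis and puts the jaw face at x ≈ −85 mm. I'll lift and carry the stone over.

```bash
python3 -m creep '[[[0,0,-1],0,0.8],[[0,0,-3],0,0.8],[[0,0,-6],0,0.8],[[-1,0,-9],0,0.8],[[-3,0.5,-12],0,0.8],[[-6,1,-15],0,0.8],[[-9,1.6,-15],0,0.8],[[-12,2.2,-15],0,0.8]]'
python3 -m creep '[[[0,2,0],-8,0.8],[[0.5,5,0],-16,0.8],[[1,8.5,0],-25,0.8],[[1.5,12,0],-33,0.8],[[2,15.5,0],-42,0.8],[[2.5,19,0],-50,0.8],[[3,22.5,0],-58,0.8],[[3.1,25.6,0],-66,0.8]]'
python3 -m creep '[[[0,0,0],-8,0.8],[[0,0,0],-16,0.8],[[0,0,0],-25.5,0.8],[[0,0,0],-25.5,0.8],[[0,0,0],-25.5,0.8]]'
python3 - <<'E'
from h import *
grab("wrist","w6"); grab("side","s6"); print(robot.read_state()["q"].round(2))
E
```

```text
clock: 7.75
tcp_pos: [0.4978, 0.212, 0.1221]
eef_rot: [0.0, 0.996, -0.087, 0.0]
contact_force: [-0.5, 0.4, -3.7]
gripper_width: 0.515
grasp_force: 53.8
clock: 8.55
tcp_pos: [0.484, -0.0469, 0.1209]
eef_rot: [-0.0, 0.882, 0.472, -0.001]
contact_force: [-0.0, -0.3, -2.6]
gripper_width: 0.516
grasp_force: 53.8
clock: 9.05
tcp_pos: [0.4844, -0.0452, 0.121]
eef_rot: [-0.0, 0.758, 0.652, -0.0]
contact_force: [-1.8, -0.1, -3.5]
gripper_width: 0.517
grasp_force: 53.7
[-0.34  0.01  1.92 -0.    1.21 -0.19]
```

Run:
```python
from h import *
import hold
i=cv2.cvtColor(cv2.imread("pics/w6.png"),cv2.COLOR_BGR2HSV)
m=cv2.inRange(i,(98,120,40),(122,255,255)); n,lab,st,ce=cv2.connectedComponentsWithStats(m)
for j in range(1,n):
    if st[j,4]>60: print(st[j],ce[j].round(0))
c=load("w6"); v=[.477,-.099,np.radians(81.5)]
R=np.array([[np.cos(v[2]),-np.sin(v[2])],[np.sin(v[2]),np.cos(v[2])]])
for X in((.178,.042,.008),(.178,-.042,.008),(.172,.036,.04),(.14,.036,.04),(.14,-.036,.04),(.172,-.036,.04),(.03,.042,.008),(.03,-.042,.008)): print(X,proj(c,[*(R@X[:2]+v[:2]),X[2]]).round(0))
# extents of blue per row
for r in range(0,330,15):
    xs=np.nonzero(m[r])[0]
    if len(xs): 
        g=np.split(xs,np.nonzero(np.diff(xs)>3)[0]+1); print(r,[(int(a[0]),int(a[-1])) for a in g if len(a)>3])
```

```text
[ 202   17  110   76 6083] [256.  49.]
(0.178, 0.042, 0.008) [200.  18.]
(0.178, -0.042, 0.008) [311.  17.]
(0.172, 0.036, 0.04) [202.  19.]
(0.14, 0.036, 0.04) [205.  70.]
(0.14, -0.036, 0.04) [307.  70.]
(0.172, -0.036, 0.04) [309.  19.]
(0.03, 0.042, 0.008) [209. 202.]
(0.03, -0.042, 0.008) [303. 202.]
30 [(202, 310)]
45 [(203, 220), (228, 286), (292, 309)]
60 [(204, 309)]
75 [(205, 229), (284, 308)]
90 [(205, 230), (283, 307)]
```

The projected model matches the new wrist view to about 1 px, with the jaw spanning columns 202–311 and centred. I'll lower the stone.

```bash
python3 -m creep '[[[0.1,0.1,2],0,0.8],[[0.1,0.1,5],0,0.8],[[0.1,0.1,8],0,0.8],[[0.1,0.1,10.5],0,0.8],[[0.1,0.1,11.8],0,0.8],[[0.1,0.1,12.3],0,0.8],[[0.1,0.1,12.5],0,0.8],[[0.1,0.1,12.5],0,0.8]]'
python3 -m creep '[[[0,0,0.1],0,0.8],[[0,0,0.2],0,0.8],[[0,0,0.2],0,0.8]]'
```

```text
clock: 9.95
tcp_pos: [0.4872, -0.0448, -0.0026]
eef_rot: [0.001, 0.758, 0.653, 0.0]
contact_force: [0.0, 0.6, -3.3]
gripper_width: 0.515
grasp_force: 53.6
clock: 10.25
tcp_pos: [0.4865, -0.0446, -0.0052]
eef_rot: [0.0, 0.758, 0.653, 0.0]
contact_force: [0.2, -0.5, -4.7]
gripper_width: 0.506
grasp_force: 53.6
```

```bash
python3 -m creep '[[[0,-0.1,0.1],0,0.8],[[0,-0.1,0.1],0,0.8],[[0,-0.1,0.1],0,0.8]]'
python3 -m creep '[[[0,0,0.1],0,0.8],[[0,0,0.1],0,0.8],[[0,0,0.1],0,0.8]]'
```

```text
clock: 10.55
tcp_pos: [0.4858, -0.0446, -0.006]
eef_rot: [0.001, 0.758, 0.653, 0.0]
contact_force: [-0.3, 0.3, 1.8]
gripper_width: 0.511
grasp_force: 54.3
clock: 10.85
tcp_pos: [0.4858, -0.0445, -0.0061]
eef_rot: [0.0, 0.758, 0.653, 0.0]
contact_force: [-4.5, 2.0, 11.9]
gripper_width: 0.511
grasp_force: 55.5
```

It's seated. I'll open and lift away.

```bash
python3 -m creep '[[[0,0,-0.1],0,0.2],[[0,0,-0.1],0,0.2],[[0,0,-0.1],0,0.2],[[0,0,-0.1],0,0.2],[[0,0,-0.1],0,0.2]]'
python3 -m creep '[[[0,0,-2],0,0.2],[[0,0,-5],0,0.2],[[-3,0,-9],0,0.2],[[-7,0,-13],0,0.2],[[-11,0,-15],0,0.2],[[-11,0,-15],0,0.2],[[-11,0,-15],0,0.2]]'
python3 - <<'E'
from h import *
grab("wrist","w7"); grab("side","s7"); grab("scene","c7"); print(robot.read_state()["q"].round(2))
a=cv2.imread("pics/w7.png"); b=cv2.imread("pics/s7.png")[165:270,180:265]
cv2.imwrite("pics/v10.png",np.hstack([a,cv2.resize(b,(int(85*384/105*.92),384),interpolation=2)]))
E
```

```text
clock: 11.35
tcp_pos: [0.4851, -0.0443, -0.0067]
eef_rot: [-0.0, 0.758, 0.653, -0.0]
contact_force: [-0.5, -0.4, -0.0]
gripper_width: 0.803
grasp_force: 0.0
clock: 12.05
tcp_pos: [0.4691, -0.1539, 0.1438]
eef_rot: [0.0, 0.758, 0.652, 0.0]
contact_force: [-0.1, 1.2, 0.4]
gripper_width: 0.795
grasp_force: 0.0
[-0.56 -0.    1.89  0.    1.26 -0.41]
```

View pics/v10.png

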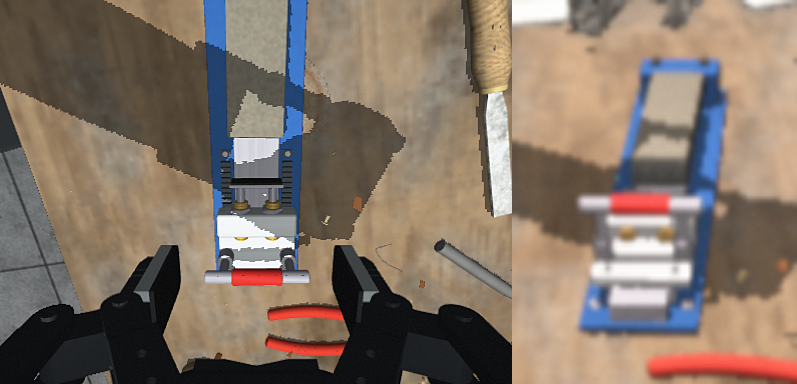

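The stone lies on the bed with its rear edge at (257,137), the black pad at (257,183) and the red grip at (257,277) in the wrist view. I'll measure these and work out the move to the grip.

Run:
```python
from h import *
c=load("w7"); th=np.radians(81.5); o=np.array([.477,-.099]); u=np.array([np.cos(th),np.sin(th)]); n=np.array([-u[1],u[0]])
H=lambda p:((p[:2]-o)@u*1000,(p[:2]-o)@n*1000)
i=cv2.cvtColor(cv2.imread("pics/w7.png"),cv2.COLOR_BGR2HSV)
m=cv2.inRange(i,(0,140,80),(8,255,255))|cv2.inRange(i,(172,140,80),(180,255,255)); ys,xs=np.nonzero(m[262:292,220:295]); px=(xs.mean()+220,ys.mean()+262)
obs=[(c,px)]
for f,(x0,x1,y0,y1) in dict(c7=(250,295,240,270),s7=(195,235,210,230)).items():
    j=cv2.cvtColor(cv2.imread(f"pics/{f}.png"),cv2.COLOR_BGR2HSV)
    mm=cv2.inRange(j,(0,140,80),(8,255,255))|cv2.inRange(j,(172,140,80),(180,255,255)); ys,xs=np.nonzero(mm[y0:y1,x0:x1]); print(f,len(xs)); obs.append((load(f),(xs.mean()+x0,ys.mean()+y0)))
g=tri(*obs); print("grip tri",g.round(4),H(g), "w7 only",atz(c,px,.07).round(4),H(atz(c,px,.07)),px)
print("pad top",H(atz(c,(257,180),.043)),"stone rear",H(atz(c,(257,137),.048)),[H(atz(c,p,.048)) for p in((230,137),(283,137),(228,10),(289,10))])
s=robot.read_state(); T=Ro.from_quat(np.roll(s["eef_rot"],-1)).as_matrix(); 
for q in (g,atz(c,px,.07)): print("tool shift cm",T.T@(np.r_[q[:2],.027]-s["tcp_pos"])*100)
```

```text
c7 63
s7 80
grip tri [ 0.4583 -0.2283  0.072 ] (np.float64(-130.68526663443365), np.float64(-0.6192829455004822)) w7 only [ 0.4584 -0.2297  0.07  ] (np.float64(-131.98330163316152), np.float64(-0.8968814077243114)) (np.float64(256.2152866242038), np.float64(277.35541401273883))
pad top (np.float64(-56.03986007372466), np.float64(-1.7943563630768424)) stone rear (np.float64(-19.34687059489872), np.float64(-1.8220153713121372)) [(np.float64(-19.291140806026547), np.float64(19.47122064801853)), (np.float64(-19.407707040757376), np.float64(-22.33192917590973)), (np.float64(70.31806883173839), np.float64(18.542709569531905)), (np.float64(70.21918395466939), np.float64(-24.56692732401794))]
tool shift cm [-7.75774617  0.18665008 11.46980216]
tool shift cm [-7.88758231  0.21425545 11.46952624]
```

```bash
python3 -m creep '[[[-2,0.1,0],8,0.5],[[-4,0.2,0],16,0.5],[[-6,0.2,0],25,0.5],[[-7.8,0.2,0],33,0.5],[[-7.8,0.2,0],42,0.5],[[-7.8,0.2,0],50,0.5],[[-7.8,0.2,0],58,0.5],[[-7.8,0.2,0],66,0.5]]'
python3 -m creep '[[[0,0,1],8,0.55],[[0,0,2],16,0.55],[[0,0,3],24,0.55],[[0,0,3],24,0.55],[[0,0,3],24,0.55],[[0,0,3],24,0.55]]'
python3 - <<'E'
from h import *
c=grab("wrist","w8"); s=robot.read_state(); print(s["q"].round(2))
i=cv2.cvtColor(cv2.imread("pics/w8.png"),cv2.COLOR_BGR2HSV)
m=cv2.inRange(i,(0,140,80),(8,255,255))|cv2.inRange(i,(172,140,80),(180,255,255)); k,lab,st,ce=cv2.connectedComponentsWithStats(m)
for j in range(1,k):
    if st[j,4]>60: print(st[j],ce[j].round(1))
p=s["tcp_pos"]
g=[.4584,-.2290,.072]; print(p.round(4),proj(c,g))
for z in(.05,.06,.07,.077): print(z,proj(c,[p[0],p[1],z]))
a=cv2.imread("pics/w8.png",0)
for r in range(225,300,5): print(r,a[r,190:330:5])
E
```

```text
clock: 13.0
tcp_pos: [0.4591, -0.2288, 0.1419]
eef_rot: [-0.001, 0.991, 0.133, -0.001]
contact_force: [0.0, -0.8, 0.6]
gripper_width: 0.498
grasp_force: 0.0
clock: 13.6
tcp_pos: [0.4597, -0.2302, 0.1136]
eef_rot: [0.0, 0.997, -0.073, 0.0]
contact_force: [0.1, -0.2, 0.8]
gripper_width: 0.451
grasp_force: 0.0
[-0.7   0.09  1.85  0.    1.2   1.02]
[ 350    0   54  166 2708] [367.7  78.9]
[ 394    0   45  169 2841] [421.8  80.5]
[ 246  175   20   61 1148] [255.6 204.6]
[ 0.4598 -0.2304  0.1138] [255.01365845 205.55120074]
0.05 [256.79460848 193.11946009]
0.06 [256.82257424 197.55345674]
0.07 [256.85286747 202.3556314 ]
0.077 [256.87561813 205.96156028]
225 [ 82  83 134 140 143 141 139 117 141 139 137 127  99 122 115  51 139 255
 251 173 175 169 171 168 165 165 166 165]
230 [ 84  84 130 139 143 142 138 130  88  89  89  90 108 122 118  47 173 170
 168 167 170 164 168 168 165 162 164 164]
235 [ 72  71  71  68  75  79  80  81  83  87  88  87 167  71 109 169 170 173
 168 165 163 165 173 172 164 168 167 163]
240 [ 73  74  72  72  12  81  81  83  84  89  88 156  88 113 107 168 171 178
 178 174 
[... 641 characters left out ...]
 30  15  16 106 148 151 151 140 141 153 151 147 139 143 142 151
 151 151 154 161  14  16  15  71  70  75]
275 [ 70  70  13  16  18 146 147 155 150 144 147 156 150 148 144 140 140 145
 142 137 135 137  12   8  14  74  70  69]
280 [ 65  67  10  17  17 151 152 156 152 147 148 144 144 145 144 139 139 145
 142 140 141 141  10  13  14  33  63  65]
285 [ 78 133  38  14  18 155 152 150 144 145 144 141 138 138 142 142 139 143
 150 154 157 156   9  14  11  90 136  16]
290 [ 16 143  37  16  17 152 158 159 152 147 148 145 143 137 141 145 152 160
 158 153 161 160  16  13  19 117  76  19]
295 [ 18  17  37  14   9 151 146 143 140 140 137 135 141 151 150 156 159 163
 163 162 161 155 112  12  24  22  21  17]
```

The red grip is at (255.6,204.6), centred between the fingers to within 1 mm. I'll go down and grip.

```bash
python3 -m creep '[[[0,0,3],0,0.55],[[0,0,5.5],0,0.55],[[0,0,7.5],0,0.55],[[0,0,8.4],0,0.55],[[0,0,8.7],0,0.55],[[0,0,8.7],0,0.55]]'
python3 -m creep '[[[0,0,0],0,1],[[0,0,0],0,1],[[0,0,0],0,1],[[0,0,0],0,1],[[0,0,0],0,1],[[0,0,0],0,1],[[0,0,0],0,1]]' 80
```

```text
clock: 14.25
tcp_pos: [0.4598, -0.2309, 0.027]
eef_rot: [0.0, 0.997, -0.074, 0.0]
contact_force: [0.4, 0.1, -0.9]
gripper_width: 0.448
grasp_force: 0.0
clock: 14.95
tcp_pos: [0.4603, -0.2311, 0.0279]
eef_rot: [0.001, 0.997, -0.074, 0.001]
contact_force: [-0.5, 2.1, 6.0]
gripper_width: 0.128
grasp_force: 78.2
```

Gripped. I'll lift the bar 10 mm.

```bash
python3 -m creep '[[[0,0,-0.3],0,1],[[0,0,-0.6],0,1],[[0,0,-1],0,1],[[0,0,-1],0,1],[[0,0,-1],0,1]]' 100
python3 - <<'E'
from h import *
g=grab("side","s9"); o=[]
for f,(x0,x1,y0,y1) in dict(s7=(195,235,205,230),s9=(195,235,205,230)).items():
    j=cv2.cvtColor(cv2.imread(f"pics/{f}.png"),cv2.COLOR_BGR2HSV)
    mm=cv2.inRange(j,(0,140,80),(8,255,255))|cv2.inRange(j,(172,140,80),(180,255,255)); ys,xs=np.nonzero(mm[y0:y1,x0:x1]); print(f,len(xs),xs.mean()+x0,ys.mean()+y0)
print(proj(g,[.4584,-.229,.07]),proj(g,[.4584,-.229,.08]))
E
```

```text
clock: 15.45
tcp_pos: [0.4601, -0.2308, 0.0357]
eef_rot: [0.0, 0.997, -0.074, 0.001]
contact_force: [6.5, -2.8, -13.3]
gripper_width: 0.118
grasp_force: 97.6
s7 80 217.5 220.0
s9 24 216.58333333333334 218.08333333333334
[218.02933906 220.5257448 ] [217.82675276 216.83445141]
```

The bar is up about 9 mm, with the wrist carrying 13 N. Now I'll slide the jaw towards the stone.

```bash
python3 -m creep '[[[0,-0.4,-0.1],0,1],[[0,-0.8,-0.1],0,1],[[0,-1.2,-0.1],0,1],[[0,-1.6,-0.1],0,1],[[0,-2,-0.1],0,1],[[0,-2.4,-0.1],0,1],[[0,-2.8,-0.1],0,1],[[0,-3,-0.1],0,1]]'
python3 -m creep '[[[0,0,0],0,1],[[0,0,0],0,1]]'
python3 - <<'E'
from h import *
u=np.array([np.cos(np.radians(81.5)),np.sin(np.radians(81.5)),0])
s=robot.read_state(); print(s["tcp_pos"], s["contact_force"]@u, np.cross(u,[0,0,1])@s["contact_force"])
c=grab("wrist","w10"); print(((s["tcp_pos"]-[.477,-.099,0])@u)*1000)
E
```

```text
clock: 16.3
tcp_pos: [0.4643, -0.2026, 0.0369]
eef_rot: [0.002, 0.997, -0.074, 0.001]
contact_force: [5.4, -5.7, -11.9]
gripper_width: 0.121
grasp_force: 97.7
clock: 16.5
tcp_pos: [0.4644, -0.2013, 0.0366]
eef_rot: [0.001, 0.997, -0.074, 0.001]
contact_force: [6.0, -3.4, -12.2]
gripper_width: 0.122
grasp_force: 97.8
[ 0.46441938 -0.20132669  0.03661463] -2.4529456957231077 6.458118477814145
-103.06225289061513
```

```bash
python3 -m creep '[[[0,-0.2,0],0,1],[[0,-0.4,0],0,1],[[0,-0.6,0],0,1],[[0,-0.8,0],0,1],[[0,-1,0],0,1],[[0,-1,0],0,1]]'
python3 -m creep '[[[0,-0.1,0],0,1],[[0,-0.2,0],0,1],[[0,-0.3,0],0,1],[[0,-0.3,0],0,1]]'
```

```text
clock: 17.15
tcp_pos: [0.4658, -0.1919, 0.0367]
eef_rot: [0.001, 0.997, -0.074, 0.001]
contact_force: [5.2, -5.1, -12.5]
gripper_width: 0.122
grasp_force: 97.7
clock: 17.55
tcp_pos: [0.4662, -0.1889, 0.0367]
eef_rot: [0.001, 0.997, -0.074, 0.001]
contact_force: [6.1, -4.5, -12.6]
gripper_width: 0.12
grasp_force: 97.7
```

```bash
python3 -m creep '[[[0,-0.1,0],0,1],[[0,-0.2,0],0,1],[[0,-0.2,0],0,1],[[0,-0.2,0],0,1]]'
python3 -m creep '[[[0,-0.1,0],0,1],[[0,-0.2,0],0,1],[[0,-0.2,0],0,1],[[0,-0.2,0],0,1]]'
python3 - <<'E'
from h import *
c=grab("scene","c11"); g=grab("side","s11")
E
```

```text
clock: 17.95
tcp_pos: [0.4665, -0.1868, 0.0366]
eef_rot: [0.001, 0.997, -0.074, 0.001]
contact_force: [6.8, -4.7, -12.2]
gripper_width: 0.123
grasp_force: 97.8
clock: 18.35
tcp_pos: [0.4668, -0.1849, 0.0366]
eef_rot: [0.001, 0.997, -0.074, 0.001]
contact_force: [6.5, -3.8, -11.5]
gripper_width: 0.118
grasp_force: 97.8
```

```bash
for k in 1; do python3 -m creep '[[[0,-0.1,0],0,1],[[0,-0.2,0],0,1],[[0,-0.2,0],0,1],[[0,-0.2,0],0,1]]'; done
python3 -m creep '[[[0,-0.1,0],0,1],[[0,-0.2,0],0,1],[[0,-0.2,0],0,1],[[0,-0.2,0],0,1]]'
```

```text
clock: 18.85
tcp_pos: [0.4671, -0.1829, 0.0366]
eef_rot: [0.001, 0.997, -0.074, 0.001]
contact_force: [5.9, -3.6, -13.2]
gripper_width: 0.121
grasp_force: 97.8
clock: 19.25
tcp_pos: [0.4674, -0.181, 0.0366]
eef_rot: [0.001, 0.997, -0.074, 0.001]
contact_force: [5.2, -4.6, -12.7]
gripper_width: 0.124
grasp_force: 97.8
```

```bash
python3 -m creep '[[[0,-0.1,0],0,1],[[0,-0.2,0],0,1],[[0,-0.2,0],0,1],[[0,-0.2,0],0,1]]'; python3 -m creep '[[[0,-0.1,0],0,1],[[0,-0.2,0],0,1],[[0,-0.2,0],0,1],[[0,-0.2,0],0,1]]'
```

```text
clock: 19.65
tcp_pos: [0.4676, -0.1798, 0.0368]
eef_rot: [0.002, 0.997, -0.074, 0.001]
contact_force: [4.7, -7.3, -12.6]
gripper_width: 0.121
grasp_force: 97.8
clock: 20.05
tcp_pos: [0.4678, -0.1787, 0.037]
eef_rot: [0.002, 0.997, -0.074, 0.001]
contact_force: [3.9, -10.7, -12.8]
gripper_width: 0.12
grasp_force: 97.9
```

The force is rising, at about 10 N along the axis. I'll continue in small steps.

```bash
python3 -m creep '[[[0,-0.1,0],0,1],[[0,-0.2,0],0,1],[[0,-0.3,0],0,1],[[0,-0.3,0],0,1],[[0,-0.3,0],0,1]]'; python3 -c "
from h import *
for _ in range(4):
    grab('wrist'); s=robot.read_state(); print(s['contact_force'].round(1),s['tcp_pos'].round(4))"
```

```text
clock: 20.55
tcp_pos: [0.4681, -0.1769, 0.0372]
eef_rot: [0.003, 0.997, -0.074, 0.001]
contact_force: [1.9, -13.9, -12.2]
gripper_width: 0.124
grasp_force: 97.9
[  2.  -14.5 -12.9] [ 0.4681 -0.1769  0.0372]
[  0.8 -13.7 -12.5] [ 0.4681 -0.1769  0.0371]
[  2.1 -13.9 -12.6] [ 0.4681 -0.1769  0.0372]
[  2.7 -15.  -11.9] [ 0.4681 -0.1769  0.0371]
```

```bash
python3 -m creep '[[[0,-0.1,0],0,1],[[0,-0.2,0],0,1],[[0,-0.3,0],0,1],[[0,-0.3,0],0,1],[[0,-0.3,0],0,1]]'; python3 -c "
from h import *
for _ in range(4):
    grab('wrist'); s=robot.read_state(); print(s['contact_force'].round(1),s['tcp_pos'].round(4))"
```

```text
clock: 21.25
tcp_pos: [0.4684, -0.1751, 0.0373]
eef_rot: [0.004, 0.997, -0.074, 0.001]
contact_force: [0.0, -18.6, -12.3]
gripper_width: 0.122
grasp_force: 98.0
[  0.1 -18.2 -12.6] [ 0.4684 -0.1751  0.0373]
[  0.8 -17.6 -13.9] [ 0.4684 -0.1751  0.0373]
[ -0.2 -19.  -12.9] [ 0.4684 -0.1751  0.0373]
[ -0.1 -17.5 -12.6] [ 0.4684 -0.1751  0.0373]
```

```bash
python3 -m creep '[[[0,-0.1,0],0,1],[[0,-0.2,0],0,1],[[0,-0.27,0],0,1],[[0,-0.27,0],0,1],[[0,-0.27,0],0,1]]'; python3 -c "
from h import *
for _ in range(4):
    grab('wrist'); s=robot.read_state(); print(s['contact_force'].round(1),s['tcp_pos'].round(4))
grab('wrist','w12');grab('side','s12');grab('scene','c12')"
```

```text
clock: 21.95
tcp_pos: [0.4687, -0.1735, 0.0375]
eef_rot: [0.005, 0.997, -0.074, 0.001]
contact_force: [-1.9, -21.4, -12.6]
gripper_width: 0.124
grasp_force: 98.1
[ -0.2 -22.2 -12.2] [ 0.4686 -0.1735  0.0375]
[ -1.6 -21.8 -12.2] [ 0.4687 -0.1735  0.0375]
[ -0.8 -22.5 -12.7] [ 0.4686 -0.1735  0.0375]
[ -1.1 -21.6 -13.8] [ 0.4687 -0.1735  0.0375]
```

The pad is at about 20 N. I'll lower the bar to just above the rails, then let go.

```bash
python3 -m creep '[[[0,0,0.3],0,1],[[0,0,0.6],0,1],[[0,0,0.9],0,1],[[0,0,1],0,1],[[0,0,1],0,1]]'; python3 -c "
from h import *
for _ in range(2):
    grab('wrist'); s=robot.read_state(); print(s['contact_force'].round(1),s['tcp_pos'].round(4))"
```

```text
clock: 22.8
tcp_pos: [0.4687, -0.1738, 0.0283]
eef_rot: [0.006, 0.997, -0.073, 0.001]
contact_force: [-3.8, -21.0, -6.1]
gripper_width: 0.122
grasp_force: 99.1
[ -5.4 -21.2  -6.9] [ 0.4687 -0.1738  0.0283]
[ -4.5 -21.7  -6.4] [ 0.4687 -0.1738  0.0283]
```

The bar followed the tool down about 9 mm without stopping on a land, so it looks to be in a notch. I'll press lightly, then release.

```bash
python3 -m creep '[[[0,0,0.1],0,1],[[0,0,0.2],0,1],[[0,0,0.2],0,1]]'; python3 -m creep '[[[0,0,0],0,0.85],[[0,0,0],0,0.7],[[0,0,0],0,0.55],[[0,0,0],0,0.55],[[0,0,0],0,0.55],[[0,0,0],0,0.55]]'; python3 -c "
from h import *
s=robot.read_state(); print(s['tcp_pos'].round(4)); grab('side','s13');grab('scene','c13')
o=[]
for f,(x0,x1,y0,y1) in dict(c13=(240,290,225,270),s13=(195,240,200,225)).items():
    j=cv2.cvtColor(cv2.imread(f'pics/{f}.png'),cv2.COLOR_BGR2HSV)
    mm=cv2.inRange(j,(0,140,80),(8,255,255))|cv2.inRange(j,(172,140,80),(180,255,255)); ys,xs=np.nonzero(mm[y0:y1,x0:x1]); print(f,len(xs)); o.append((load(f),(xs.mean()+x0,ys.mean()+y0)))
print(tri(*o))"
```

```text
clock: 23.2
tcp_pos: [0.4688, -0.174, 0.0281]
eef_rot: [0.006, 0.997, -0.073, 0.0]
contact_force: [-11.5, -18.2, 10.0]
gripper_width: 0.118
grasp_force: 100.8
clock: 23.8
tcp_pos: [0.4688, -0.1672, 0.0253]
eef_rot: [-0.0, 0.997, -0.074, -0.0]
contact_force: [-0.8, -0.4, 0.1]
gripper_width: 0.455
grasp_force: 0.0
[ 0.4688 -0.1672  0.0253]
c13 26
s13 24
[ 0.4648459  -0.16088899  0.05958556]
```

```bash
python3 -m creep '[[[0,0,-2],0,0.5],[[0,0,-5],0,0.5],[[0,0,-9],0,0.5],[[-1,1,-11],0,0.5],[[-2,2,-12],0,0.3],[[-2,2,-12],0,0.3],[[-2,2,-12],0,0.3]]'
cat > chk.py <<'E'
from h import *
import sys
f=sys.argv[1]; 
u=np.array([np.cos(np.radians(81.5)),np.sin(np.radians(81.5))]);n=np.array([-u[1],u[0]]);o=np.array([.477,-.099])
grab('wrist',f+'w');grab('side',f+'s');grab('scene',f+'c'); obs={}
X0=[*(o+u*-.08),.07]
for k in('w','s','c'):
    c=load(f+k); p=proj(c,X0); r=45 if k=='w' else 18; x0,y0=int(max(0,p[0]-r)),int(max(0,p[1]-r))
    j=cv2.cvtColor(cv2.imread(f'pics/{f+k}.png'),cv2.COLOR_BGR2HSV)
    mm=cv2.inRange(j,(0,140,80),(8,255,255))|cv2.inRange(j,(172,140,80),(180,255,255)); ys,xs=np.nonzero(mm[y0:y0+2*r,x0:x0+2*r]); obs[k]=(c,(xs.mean()+x0,ys.mean()+y0)); print(k,p.round(0),len(xs),np.round(obs[k][1],1),np.ptp(xs),np.ptp(ys))
for q in('wsc','ws','wc','sc'):
    g=tri(*[obs[k] for k in q]); print(q,g.round(4),((g[:2]-o)@u).round(4),((g[:2]-o)@n).round(4))
E
python3 chk.py a; python3 -c "
from h import *
# reference: bar down with s7/c7 and w7
print('ref z .072 (w7,c7,s7)')"
```

```text
clock: 24.6
tcp_pos: [0.4461, -0.1841, 0.1449]
eef_rot: [-0.0, 0.997, -0.074, -0.0]
contact_force: [-0.6, 0.4, -0.1]
gripper_width: 0.701
grasp_force: 0.0
w [245. 166.] 933 [240.1 164.2] 18 55
s [220. 210.] 68 [220.5 209.3] 15 4
c [261. 242.] 65 [260.  240.5] 14 9
wsc [ 0.4664 -0.1741  0.0709] -0.0758 -0.0007
ws [ 0.4664 -0.1748  0.0707] -0.0765 -0.0008
wc [ 0.4666 -0.1742  0.0721] -0.0759 -0.0008
sc [ 0.4666 -0.1724  0.0699] -0.0742 -0.0005
ref z .072 (w7,c7,s7)
```

The bar is at its down height (0.071 against 0.072 at the start) and the slide has moved 55 mm. I'll take one check of the stone's pose from above before handing in.

```bash
python3 -m creep '[[[0.5,-2,-2],-8,0.3],[[1,-4,-2],-16,0.3],[[1.5,-6,-2],-25,0.3],[[1.8,-8.8,-2],-33,0.3],[[1.8,-8.8,-2],-42,0.3],[[1.8,-8.8,-2],-50,0.3],[[1.8,-8.8,-2],-58,0.3],[[1.8,-8.8,-2],-66,0.3]]'; python3 -m creep '[[[0,0,0],-8,0.3],[[0,0,0],-16,0.3],[[0,0,0],-24,0.3],[[0,0,0],-24,0.3],[[0,0,0],-24,0.3],[[0,0,0],-24,0.3]]'
python3 - <<'E'
from h import *
c=grab("wrist","z"); u=np.array([np.cos(np.radians(81.5)),np.sin(np.radians(81.5))]);n=np.array([-u[1],u[0]]);o=np.array([.477,-.099])
im=cv2.imread("pics/z.png"); m=cv2.inRange(cv2.cvtColor(im,cv2.COLOR_BGR2HSV),(98,120,40),(122,255,255))
H=lambda p:((p[:2]-o)@u*1000,(p[:2]-o)@n*1000)
L=[];Rr=[]
a=proj(c,[*(o+u*.05),.048]); cx=int(a[0]); print("stone centre px",a)
for r in range(0,384):
    xs=np.nonzero(m[r])[0]; l=xs[xs<cx]; q=xs[xs>cx]
    if len(l)>8 and len(q)>8:
        p1,p2=H(atz(c,(l.max()+.5,r),.048)),H(atz(c,(q.min()-.5,r),.048))
        e1,e2=H(atz(c,(l.min(),r),.008)),H(atz(c,(q.max(),r),.008))
        L.append((r,*p1,p2[1],e1[1],e2[1]))
L=np.array(L); print(L[::12].round(1))
k=(L[:,1]>0)&(L[:,1]<130)&(abs(L[:,2]-L[:,3])<60)&(abs(L[:,2]-L[:,3])>36)
for j in(2,3,4,5): print(np.polyfit(L[k,1],L[k,j],1))
g=cv2.cvtColor(im,cv2.COLOR_BGR2GRAY)
for X in range(-60,150,4): 
    p=proj(c,[*(o+u*X/1000),.047]); 
    if 0<=p[1]<384: print(X,p.round(0),im[int(p[1]),int(p[0])],end=";")
E
```

```text
clock: 25.55
tcp_pos: [0.4767, -0.0993, 0.1644]
eef_rot: [-0.001, 0.875, 0.484, -0.0]
contact_force: [-0.1, -0.3, -0.6]
gripper_width: 0.7
grasp_force: 0.0
clock: 26.15
tcp_pos: [0.4768, -0.0998, 0.165]
eef_rot: [-0.0, 0.758, 0.652, -0.0]
contact_force: [-0.2, 0.7, -0.3]
gripper_width: 0.698
grasp_force: 0.0
stone centre px [255.3320515  115.53137497]
[[   0.   135.6   22.3  -22.3   40.5  -41.2]
 [  12.   127.5   22.6  -21.7   41.   -41.6]
 [  24.   119.2   22.8  -21.9   40.5  -42. ]
 [  36.   110.8   22.3  -22.1   41.   -41.5]
 [  48.   102.1   22.6  -22.3   40.5  -41. ]
 [  60.    93.3   22.8  -22.5   41.   -41.4]
 [  72.    84.3   22.3  -21.9   40.5  -41.8]
 [  84.    75.1   22.5  -22.1   40.   -41.3]
 [  96.    65.8   22.8  -22.3   40.5  -41.7]
 [ 108.    56.2   22.2  -21.7   40.   -42.1]
 [ 120.    46.4   22.5  -22.8   40.5  -41.6]
 [ 132.    36.4   21.9  -22.1   40.   -42. ]
 [ 144.    26.1   22.2  -22.3   40.4  -41.4]
 [ 156.    15.7   22.5  -22.6   39.9  -41.9]
 [ 168.     5.    21.9  -21.9   40.4  -41.3]
 [ 180.    -5.9   22.1  -22.1   39.9  -41.7]
 [ 192.   -17.1   17.9  -2
[... 991 characters left out ...]
146 167 173];40 [255. 127.] [142 160 166];44 [255. 123.] [131 149 153];48 [255. 118.] [137 155 161];52 [255. 113.] [141 162 167];56 [255. 108.] [77 85 89];60 [255. 103.] [76 85 88];64 [255.  98.] [72 82 85];68 [255.  93.] [74 82 86];72 [255.  88.] [78 88 91];76 [255.  83.] [67 74 77];80 [255.  78.] [141 159 164];84 [255.  72.] [137 154 161];88 [255.  67.] [138 155 159];92 [255.  62.] [137 155 160];96 [255.  56.] [141 158 165];100 [255.  51.] [133 150 156];104 [255.  45.] [140 158 165];108 [255.  40.] [139 157 163];112 [255.  34.] [140 157 164];116 [255.  29.] [138 156 161];120 [255.  23.] [137 155 161];124 [255.  17.] [136 153 159];128 [255.  11.] [139 160 165];132 [255.   6.] [131 149 154];
```

The stone is centred and aligned to about 3 mrad, with its rear edge at about −9 mm (home is −10), and the bar is down. Handing in.

```bash
python3 -c "
from cell import robot
print(robot.hand_in())"
```

```text
the job is handed in; nothing more can be done
None
```

I handed the job in at about 26 s, with no verdict returned: the stone measures home and aligned on the bed, the bar is down in a notch, and I pushed the pad to about 20 N. I estimate it still holds about 12 N after springing back, and no move went near the pliers, chisel or oil can.

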